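# Restock the kit drawer and push it home

### The job

One of the two drawer units on the bench has been left open. Stand the stepped pipe reducer, wide end down, in the empty front bay of that open drawer and let go of it; then push the drawer fully home until it seats at its detent. Leave the other pipe fittings where they lie and the other unit's drawer shut.

Things in the scene. Friction and masses are not known exactly. Their poses are not given: they have to be found in the camera images.
- reducer: Loose grey plastic stepped reducer, 60 g, on its wide end: round, 48 mm diameter for its lowest 22 mm, then a 33 mm diameter spigot, 46 mm tall in all. Origin at the centre of its underside, z up. It is in one of four places; a tee, an elbow and a straight coupling of the same grey plastic, at most 50 mm tall, lie in the others, at least 100 mm away centre to centre.
- kit_bay (a point): Centre of the floor of the open drawer's front bay; moves with it. x points the way the drawer shuts, y left, z up. Bay 111 mm (x) by 140 mm (y) inside, walls 46 mm high, front panel 64 mm, divider behind 35 mm. The cabinet's top is 72 mm above this floor, with 62 mm headroom under it; its front edge is 38 mm (drawer 100 mm out) to 78 mm (140 mm out) beyond the bay centre.
- kit_pull (a point): Middle of the bar pull on the open drawer's front; moves with it, axes as kit_bay. Round steel bar, 10 mm diameter, 90 mm long along y, 30 mm out from the panel, 69 mm above the bench, 33 mm below the cabinet's top. Free space below, above and in front of it. Bar or panel may be pushed along x.
- kit_drawer (a joint): How far the open drawer is out, in m: 0 = home against its stop; starts 0.10 to 0.14, outer stop 0.15. About 1 N friction plus damping of 8 N per m/s. A sprung roller met at 0.018 resists with 5 to 8 N until 0.008; from below 0.004 it draws the drawer home by itself and holds it. Let go above 0.011, the drawer is pushed out again to 0.018 or more; in between it may stay put.
- spare_drawer (a joint): The same for the drawer of the other, identical unit beside it (190 mm centre to centre, left or right): 0 = home, where it starts and must stay.
- tee: Grey plastic tee lying flat, 76 mm along its y by 62 mm, 40 mm high; origin under the crossing. To be left alone.
- elbow: Grey plastic right-angle elbow lying flat, legs of 42 mm along its x and y, 40 mm high; origin under the corner. To be left alone.
- coupling: Grey plastic straight coupling, an upright tube of 42 mm diameter, 50 mm tall; origin at the centre of its underside. To be left alone.
Things that resemble listed ones, but are neither listed nor needed, are in the scene too. Leave any purple look-alike of the reducer alone.

How it is judged:
By the outcome, as a careful person would: the job done as asked, in the order asked, and still so for the second after the job is handed in, with the robot touching nothing.
It also fails if it takes over 54 s, if anything falls off the work surface, if the arm or the gripper's body presses on something with over 40 N, if the wrist force passes 120 N, or if a joint passes its speed limit or range.

### The arm

A 7-joint arm with a two-finger parallel gripper is mounted at the origin on the work surface. World frame = base frame: x ahead of the robot, y to its left, z up, the work surface at z = 0. Lengths are in m, angles in degrees, forces in N, time in s.
With the tool pointing down it reaches from about 0.425 to 0.875 m from the base axis. Payload 4.7 kg.
Tool frame: the origin (TCP) lies at the very end of the fingers, on their centre line; the grasp point (between the pads) lies 19 mm behind it; z points along the fingers, y is the line along which they close (so a half turn about z gives the same grasp; the last joint's range is limited). The gripper opens to 87 mm and grips with 3 to 60 N. Pads are 19 mm wide; open, the fingers measure 117 mm over their backs; the gripper's body (75 mm by 190 mm) begins 51 mm behind the grasp point.
Start: joints at [71.454, 18.392, -4.016, 83.108, 1.295, 78.541, -3.26], TCP at [0.215, -0.613, 0.223] pointing down, gripper open.
Joint ranges: [-163.93, 163.93], [-17.29, 119.83], [-79.2, 71.16], [3.27, 140.29], [-89.18, 269.18], [5.43, 117.66], [-154.24, 154.24]. Speed limits (degrees/s): [147.25, 147.25, 180, 180, 180, 180, 180].

### API

Orientations are given as [roll, pitch, yaw] about the fixed x, y, z axes, in that order (R = Rz(yaw) Ry(pitch) Rx(roll)).
In Python, from cell import get_obs, eyes, env gives the robot as it stands.
- The arm moves only by the tool servo_tool, never from a script. Its argument "series" is a list that holds one entry, the list of rows, each a list of 7 numbers: the shift along the tool's x, y, z in units of 300 mm (1.0 is 300 mm), then the turn, a rotation vector about the tool's x, y, z in units of pi rad (1.0 is pi rad), then the opening, from 0 (shut) to 1 (fully open). In form: [[[tx, ty, tz, wx, wy, wz, gripper], ...]]. A call has 1 to 12 rows; each row is the pose to reach, as a shift and turn from the pose commanded when the call began, along the tool's axes at that moment, turning the shorter way round; what a row does not reach only later rows make up. A row lasts 1/12 s, in which the tool goes at most 41.7 mm and 7.16 degrees, less where a joint would pass 70% of its speed; a pose out of reach is approached as far as the arm can. A call with a number of a shift or a turn outside -1 to 1 is refused whole. A call with a gripper value outside its range is refused whole. The fingers move at their own pace and stop on an object; "grip_force" is the grip in N (left out, the last holds). Time passes only in rows, so rows that repeat a pose let the fingers close. It gives the time, the measured TCP pose, the force, the opening and the grip force at its end, in the units of the state.
- get_obs(): the state, without advancing time (a new reading comes with each control period).
- eyes.read_camera(name): name is "side" or "top"; returns a dict with "frame" (400x640x3 uint8, red, green, blue), "depth" (400x640 float32, m along the optical axis (not along the pixel's ray), 0 where there is no reading), "fx", "fy", "cx", "cy" (pixels), "origin" and "rotation" of the camera in the world. Camera axes: x right, y down, z forward; pixel columns grow to the right and rows downward; lengths in m; the calibration is good to about 2 mm. A picture is of the moment at which its call begins.
- env.sign_off(): hands the job in; it is judged then, once.
The state is a dict: "time_s": time; "qpos": joint angles; "joint_velocities": joint speeds; "effort": joint torques, N m; "tool_pos": TCP position; "tool_rot": TCP orientation; "force": force on the tool from outside, world axes, zero at the start; "wrist_torque": the same for the moment, N m; "grip_width": finger opening in m; "grasp_force": force on a finger pad.
Only numpy, scipy, OpenCV 4.12 (cv2) and the standard library are available. Lean on these libraries where they do the work, as an engineer would, in place of code of your own. Each camera call takes 0.05 s, during which the arm holds its last target. There are 200 camera calls.

## Working session

There is one attempt and no reset: what is moved stays moved. The work goes in short steps, Python scripts to look and compute and a tool call to move; the robot and the scene stay as the last step left them, time stands still between calls to the robot, and variables do not carry over. Pictures are saved under pics/ and viewed, at most 10 in all, crops included, and the job is handed in when it is done.

Besides the shell and the picture viewer there is one more tool, called after ">>>" as name(argument=value, ...), one argument or row to a line, values as JSON. servo_tool: Moves the arm, as the interface text tells. Shifts and turns lie within -1 to 1; 1 stands for 300 mm of shift or pi rad of turn. Its arguments: {"type":"object","properties":{"series":{"type":"array"},"grip_force":{"type":"number"}},"required":["series"]}

```bash
mkdir -p pics
cat > h.py <<'E'
import numpy as np,cv2
from cell import get_obs,eyes,env
def cam(n):
    d=eyes.read_camera(n); return d
def pts(d):
    D=d["depth"]; v,u=np.mgrid[:400,:640]
    P=np.stack([(u-d["cx"])/d["fx"]*D,(v-d["cy"])/d["fy"]*D,D],-1)
    W=P@np.array(d["rotation"]).T+np.array(d["origin"]); W[D==0]=np.nan
    return W
def save(d,n): cv2.imwrite(f"pics/{n}.png",d["frame"][:,:,::-1])
E
python3 - <<'E'
from h import *
for n in("top","side"):
    d=cam(n); save(d,n+"0"); np.save(n+"0.npy",pts(d)); print(n,d["origin"],np.round(d["rotation"],2).tolist(),d["fx"])
o=get_obs();print(o["tool_pos"],o["tool_rot"],o["time_s"],o["force"])
E
```

```text
Traceback (most recent call last):
  File "h.py", line 8, in pts
    W=P@np.array(d["rotation"]).T+np.array(d["origin"]); W[D==0]=np.nan
      ~~~~~~~~~~~~~~~~~~~~~~~~~~~^~~~~~~~~~~~~~~~~~~~~~
ValueError: operands could not be broadcast together with shapes (400,640) (3,)
```

View pics/top0.png

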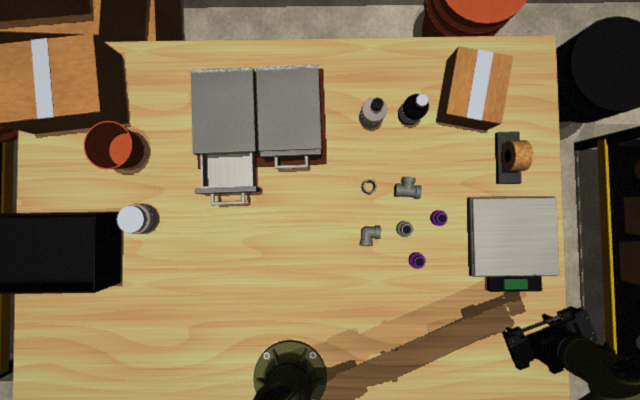

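The top view shows the open drawer at about (228,170), belonging to the left unit. The fittings are a ring at (369,186), tee (408,187), elbow (370,235), a round stepped part at (404,229), and purple look-alikes at (439,217) and (417,260).

```bash
sed -i 's/np.array(d\["rotation"\]).T/rot(d["rotation"]).T/' h.py
cat >> h.py <<'E'
from scipy.spatial.transform import Rotation as R
def rot(r):
    r=np.array(r,float)
    return r if r.shape==(3,3) else R.from_euler("xyz",r,degrees=True).as_matrix()
E
python3 - <<'E'
from h import *
for n in("top","side"):
    d=cam(n); save(d,n+"1"); W=pts(d); np.save(n+"0.npy",W); print(n,d["origin"],d["rotation"],d["fx"])
    if n=="top":
        for u,v in[(300,250),(369,186),(404,229),(408,187),(372,236),(439,217),(417,260),(222,110),(290,110),(228,170),(229,189),(229,202),(228,204)]: print(u,v,W[v,u].round(3))
        cv2.imwrite("pics/topz.png",cv2.resize(d["frame"][130:280,180:460,::-1],(784,420),interpolation=cv2.INTER_CUBIC))
o=get_obs();print(o["tool_pos"],o["tool_rot"],o["time_s"],o["force"])
E
```

```text
top [ 0.52062702 -0.10760227  1.22720637] [-177.49036707    0.19667177  -90.68580081] 394.92932087594477
300 250 [ 0.382 -0.036 -0.003]
369 186 [ 0.578 -0.253  0.   ]
404 229 [ 0.447 -0.349  0.047]
408 187 [ 0.572 -0.366  0.037]
372 236 [ 0.426 -0.255  0.034]
439 217 [ 0.481 -0.454  0.047]
417 260 [ 0.354 -0.386  0.046]
222 110 [0.797 0.179 0.102]
290 110 [ 0.796 -0.017  0.099]
228 170 [0.631 0.179 0.032]
229 189 [0.57  0.161 0.092]
229 202 [0.533 0.166 0.072]
228 204 [0.527 0.169 0.071]
side [0.47373046 0.43122075 0.70301928] [-138.59292232   -0.59318108 -166.68440117] 365.98765486551713
[ 0.21519386 -0.61289631  0.22170906] [-1.79915213e+02  6.07753496e-03  1.93536240e+01] 0.15 [ 0.29399207  0.57598092 -0.02851004]
```

View pics/side1.png

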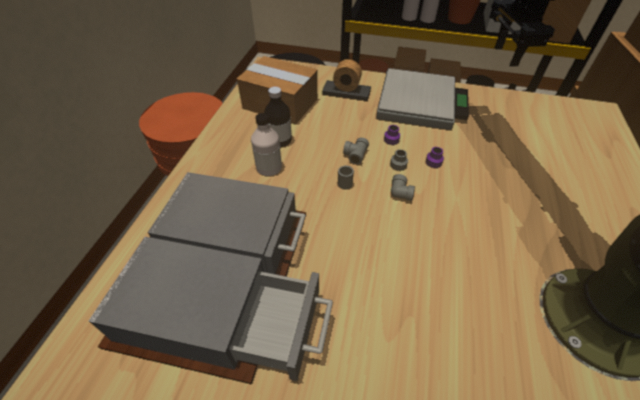

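View pics/topz.png

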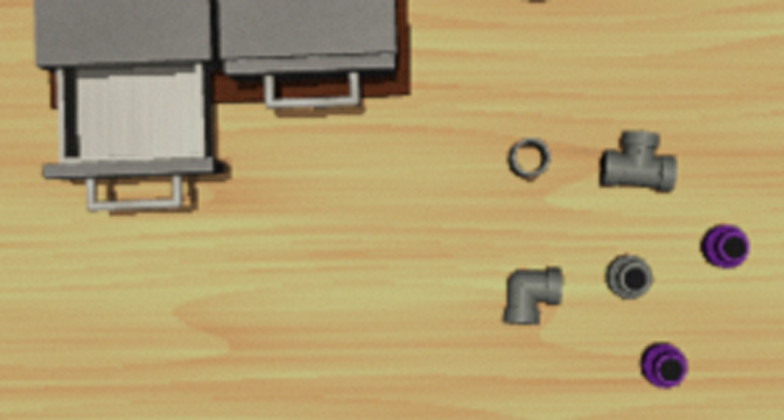

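Side view: open drawer with pull at about (325,325), the shut unit's pull at (298,230), the grey reducer at (400,158), coupling tube at (346,177), elbow (402,187), tee (357,149). So the reducer is the stepped grey part at top-view (404,229).

Run:
```python
from h import *
W=np.load("top0.npy")
def sel(x0,x1,y0,y1,z0,z1):
    return W[(W[...,0]>x0)&(W[...,0]<x1)&(W[...,1]>y0)&(W[...,1]<y1)&(W[...,2]>z0)&(W[...,2]<z1)]
def rep(n,P):
    print(n,len(P),P.mean(0).round(4),np.percentile(P,[1,99],axis=0).round(3).tolist())
rep("red top",sel(.40,.49,-.395,-.31,.040,.055)); rep("red all",sel(.40,.49,-.395,-.31,.010,.055))
c=sel(.40,.49,-.395,-.31,.038,.055)[:,:2]; print(cv2.minEnclosingCircle(c.astype(np.float32)))
rep("panel",sel(.54,.61,.05,.30,.085,.102)); rep("bar",sel(.5,.56,.05,.3,.055,.085)); rep("floor",sel(.585,.66,.05,.30,.015,.040))
rep("cab",sel(.6,1.1,.09,.30,.095,.112))
for n,P in(("panel",sel(.54,.61,.05,.30,.085,.102)),("bar",sel(.5,.545,.05,.3,.06,.085))):
    m=np.polyfit(P[:,1],P[:,0],1); print(n,"yaw deg",-np.degrees(np.arctan(m[0])))
C=sel(.6,1.1,.09,.30,.095,.112); print(cv2.minAreaRect((C[:,:2]*1000).astype(np.float32)))
C=sel(.6,1.1,-.2,.30,.095,.112); print(cv2.minAreaRect((C[:,:2]*1000).astype(np.float32)))
```

```text
red top 103 [ 0.4467 -0.3563  0.0456] [[0.431, -0.373, 0.041], [0.461, -0.341, 0.051]]
red all 203 [ 0.448  -0.3533  0.0346] [[0.424, -0.378, 0.013], [0.469, -0.334, 0.05]]
((0.44709286093711853, -0.3571310043334961), 0.016893262043595314)
panel 324 [0.5691 0.17   0.0932] [[0.56, 0.084, 0.088], [0.578, 0.256, 0.098]]
bar 176 [0.538  0.175  0.0726] [[0.527, 0.122, 0.066], [0.56, 0.241, 0.079]]
floor 1111 [0.6227 0.177  0.0295] [[0.586, 0.096, 0.023], [0.659, 0.243, 0.036]]
cab 5168 [0.7988 0.1789 0.1014] [[0.678, 0.092, 0.097], [0.919, 0.266, 0.106]]
panel yaw deg 1.6213133404324909
bar yaw deg 0.9338812633772189
((799.3754272460938, 177.79345703125), (246.68292236328125, 181.27816772460938), 1.5318042039871216)
((794.9589233398438, 82.81193542480469), (261.5074768066406, 370.90948486328125), 1.5508214235305786)
```

>>> servo_tool(
  series=[
    [[1.0, -0.55, 0.3, 0, 0, 0.1, 0.75], [1.0, -0.55, 0.3, 0, 0, 0.1, 0.75], [1.0, -0.55, 0.3, 0, 0, 0.1, 0.75], [1.0, -0.55, 0.3, 0, 0, 0.1, 0.75], [1.0, -0.55, 0.3, 0, 0, 0.1, 0.75], [1.0, -0.55, 0.3, 0, 0, 0.1, 0.75], [1.0, -0.55, 0.3, 0, 0, 0.1, 0.75], [1.0, -0.55, 0.3, 0, 0, 0.1, 0.75], [1.0, -0.55, 0.3, 0, 0, 0.1, 0.75], [1.0, -0.55, 0.3, 0, 0, 0.1, 0.75], [1.0, -0.55, 0.3, 0, 0, 0.1, 0.75], [1.0, -0.55, 0.3, 0, 0, 0.1, 0.75]],
  ],
)

```text
time_s: 1.15
tool_pos: [0.4429, -0.3592, 0.1325]
tool_rot: [180.0, 0.0, 1.3]
force: [0.6, -0.8, 0.1]
grip_width: 0.065
grasp_force: 0.0
```

```bash
cat >> h.py <<'E'
def go(target,yaw=None):
    o=get_obs(); M=R.from_euler("xyz",o["tool_rot"],degrees=True)
    d=M.inv().apply(np.array(target)-o["tool_pos"])/.3
    w=np.zeros(3)
    if yaw is not None: w=(M.inv()*R.from_euler("xyz",[180,0,yaw],degrees=True)).as_rotvec()/np.pi
    print("tool",np.round(o["tool_pos"],4),"shift",d.round(3),"turn",w.round(3))
E
python3 - <<'E'
from h import *
d=cam("side"); W=pts(d); save(d,"side2")
print(W[158,400].round(3))
P=W[(abs(W[...,0]-.447)<.045)&(abs(W[...,1]+.356)<.045)&(W[...,2]<.06)]
for a,b in((.008,.019),(.028,.043),(.042,.055)):
    Q=P[(P[:,2]>a)&(P[:,2]<b)]; print(a,len(Q),cv2.minEnclosingCircle(Q[:,:2].astype(np.float32)))
go([.447,-.356,.027],1.5)
E
```

```text
[ 0.446 -0.338  0.04 ]
0.008 52 ((0.44778236746788025, -0.3503580391407013), 0.023450853303074837)
0.028 59 ((0.44628551602363586, -0.3498244881629944), 0.017435619607567787)
0.042 81 ((0.44841867685317993, -0.3539755344390869), 0.017438476905226707)
tool [ 0.4426 -0.3599  0.1327] shift [ 0.015 -0.013  0.352] turn [ 0.     0.    -0.002]
```

View pics/side2.png

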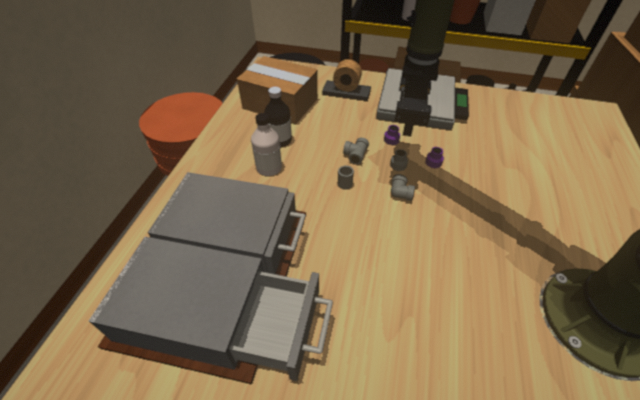

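The side view shows the gripper hanging above the reducer at (400,160), clear of its neighbours.

>>> servo_tool(
  series=[
    [[0.015, -0.015, 0.1, 0, 0, 0, 0.75], [0.015, -0.015, 0.2, 0, 0, 0, 0.75], [0.015, -0.015, 0.28, 0, 0, 0, 0.75], [0.015, -0.015, 0.33, 0, 0, 0, 0.75], [0.015, -0.015, 0.352, 0, 0, 0, 0.75], [0.015, -0.015, 0.352, 0, 0, 0, 0.75], [0.015, -0.015, 0.352, 0, 0, 0, 0.75], [0.015, -0.015, 0.352, 0, 0, 0, 0.75]],
  ],
)

```text
time_s: 1.87
tool_pos: [0.4488, -0.355, 0.0285]
tool_rot: [179.9, -0.1, 1.3]
force: [0.7, -0.4, -0.9]
grip_width: 0.0654
grasp_force: 0.0
```

>>> servo_tool(
  series=[
    [[0, 0, 0, 0, 0, 0, 0.2], [0, 0, 0, 0, 0, 0, 0.2], [0, 0, 0, 0, 0, 0, 0.2], [0, 0, 0, 0, 0, 0, 0.2], [0, 0, 0, 0, 0, 0, 0.2], [0, 0, 0, 0, 0, 0, 0.2], [0, 0, 0, 0, 0, 0, 0.2], [0, 0, 0, 0, 0, 0, 0.2]],
  ],
  grip_force=15,
)

```text
time_s: 2.53
tool_pos: [0.4482, -0.3538, 0.0271]
tool_rot: [180.0, -0.0, 1.4]
force: [0.5, -1.3, 1.2]
grip_width: 0.0324
grasp_force: 16.3
```

>>> servo_tool(
  series=[
    [[0, 0, -0.1, 0, 0, 0, 0.2], [0, 0, -0.2, 0, 0, 0, 0.2], [0, 0, -0.3, 0, 0, 0, 0.2], [0, 0, -0.4, 0, 0, 0, 0.2], [0, 0, -0.5, 0, 0, 0, 0.2], [0, 0, -0.55, 0, 0, 0, 0.2], [0.1, -0.1, -0.55, 0, 0, 0, 0.2], [0.2, -0.2, -0.55, 0, 0, 0, 0.2], [0.3, -0.3, -0.55, 0, 0, 0, 0.2], [0.4, -0.4, -0.55, 0, 0, 0, 0.2], [0.5, -0.5, -0.55, 0, 0, 0, 0.2], [0.5, -0.6, -0.55, 0, 0, 0, 0.2]],
  ],
)

```text
time_s: 3.53
tool_pos: [0.5976, -0.1674, 0.1909]
tool_rot: [-179.9, -0.1, 1.5]
force: [-0.7, 0.5, -1.2]
grip_width: 0.0327
grasp_force: 16.3
```

Run:
```python
from h import *
go([.629,.173,.19],1.5)
```

```text
tool [ 0.5976 -0.1674  0.1909] shift [ 0.134 -1.132  0.005] turn [-0.001 -0.001 -0.   ]
```

>>> servo_tool(
  series=[
    [[0.02, -0.1, 0, 0, 0, 0, 0.2], [0.03, -0.2, 0, 0, 0, 0, 0.2], [0.05, -0.3, 0, 0, 0, 0, 0.2], [0.06, -0.4, 0, 0, 0, 0, 0.2], [0.07, -0.5, 0, 0, 0, 0, 0.2], [0.09, -0.6, 0, 0, 0, 0, 0.2], [0.1, -0.7, 0, 0, 0, 0, 0.2], [0.11, -0.8, 0, 0, 0, 0, 0.2], [0.12, -0.9, 0, 0, 0, 0, 0.2], [0.13, -1.0, 0, 0, 0, 0, 0.2], [0.13, -1.0, 0, 0, 0, 0, 0.2], [0.13, -1.0, 0, 0, 0, 0, 0.2]],
  ],
)

```text
time_s: 4.53
tool_pos: [0.6248, 0.1341, 0.1914]
tool_rot: [-179.9, 0.1, 1.7]
force: [1.1, -1.0, -0.5]
grip_width: 0.0327
grasp_force: 16.3
```

Run:
```python
from h import *
d=cam("side"); W=pts(d); save(d,"side3"); 
P=W[np.isfinite(W).all(-1)]
F=P[(P[:,0]>.54)&(P[:,0]<.60)&(P[:,1]>.06)&(P[:,1]<.28)&(P[:,2]>.085)&(P[:,2]<.1)]
print("panel",len(F),np.percentile(F,[2,50,98],axis=0).round(3).tolist())
B=P[(P[:,0]>.58)&(P[:,0]<.66)&(P[:,1]>.0)&(P[:,1]<.30)&(P[:,2]>.02)&(P[:,2]<.038)]
print("floor",len(B),np.percentile(B,[2,50,98],axis=0).round(3).tolist())
go([.629,.173,.19],1.5)
```

```text
panel 891 [[0.562, 0.091, 0.088], [0.57, 0.187, 0.093], [0.578, 0.26, 0.095]]
floor 2438 [[0.593, 0.105, 0.027], [0.625, 0.176, 0.029], [0.659, 0.251, 0.034]]
tool [0.6253 0.1314 0.1913] shift [ 0.016 -0.138  0.004] turn [ 0.  0. -0.]
```

View pics/side3.png

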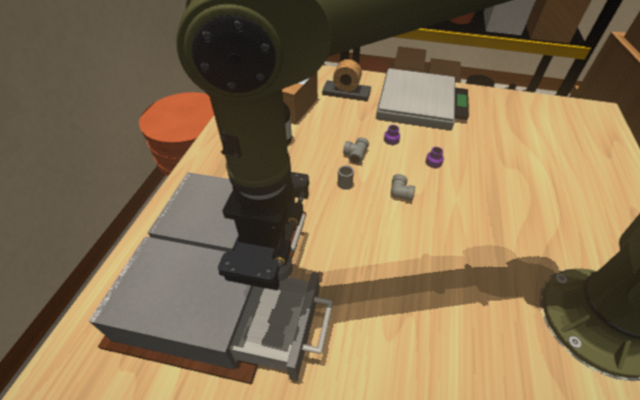

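The side view shows the gripper over the drawer's right part, with the drawer still at the same place (pull at (325,325)); it needs 42 mm to the left before descending.

>>> servo_tool(
  series=[
    [[0.015, -0.07, 0, 0, 0, 0, 0.2], [0.015, -0.14, 0, 0, 0, 0, 0.2], [0.015, -0.14, 0, 0, 0, 0, 0.2], [0.015, -0.14, 0.08, 0, 0, 0, 0.2], [0.015, -0.14, 0.16, 0, 0, 0, 0.2], [0.015, -0.14, 0.24, 0, 0, 0, 0.2], [0.015, -0.14, 0.31, 0, 0, 0, 0.2], [0.015, -0.14, 0.37, 0, 0, 0, 0.2], [0.015, -0.14, 0.41, 0, 0, 0, 0.2], [0.015, -0.14, 0.43, 0, 0, 0, 0.2], [0.015, -0.14, 0.43, 0, 0, 0, 0.2], [0.015, -0.14, 0.43, 0, 0, 0, 0.2]],
  ],
)

```text
time_s: 5.58
tool_pos: [0.6298, 0.1724, 0.0635]
tool_rot: [180.0, -0.0, 1.3]
force: [0.4, 0.2, -0.6]
grip_width: 0.0329
grasp_force: 16.3
```

>>> servo_tool(
  series=[
    [[0, 0, 0.003, 0, 0, 0, 0.2], [0, 0, 0.006, 0, 0, 0, 0.2], [0, 0, 0.01, 0, 0, 0, 0.2], [0, 0, 0.01, 0, 0, 0, 0.2]],
  ],
)

```text
time_s: 5.92
tool_pos: [0.6294, 0.1729, 0.0603]
tool_rot: [180.0, -0.0, 1.4]
force: [-0.2, 0.1, -0.8]
grip_width: 0.0323
grasp_force: 16.3
```

Step down until it touches.

>>> servo_tool(
  series=[
    [[0, 0, 0.003, 0, 0, 0, 0.2], [0, 0, 0.006, 0, 0, 0, 0.2], [0, 0, 0.008, 0, 0, 0, 0.2], [0, 0, 0.008, 0, 0, 0, 0.2]],
  ],
)

```text
time_s: 6.25
tool_pos: [0.6291, 0.1728, 0.0573]
tool_rot: [180.0, 0.0, 1.4]
force: [0.3, -0.8, -1.5]
grip_width: 0.0326
grasp_force: 16.3
```

>>> servo_tool(
  series=[
    [[0, 0, 0.003, 0, 0, 0, 0.2], [0, 0, 0.005, 0, 0, 0, 0.2], [0, 0, 0.005, 0, 0, 0, 0.2]],
  ],
)

```text
time_s: 6.5
tool_pos: [0.63, 0.1728, 0.0571]
tool_rot: [180.0, -0.1, 1.3]
force: [0.0, -0.3, 4.9]
grip_width: 0.0325
grasp_force: 16.4
```

>>> servo_tool(
  series=[
    [[0, 0, 0, 0, 0, 0, 0.45], [0, 0, 0, 0, 0, 0, 0.55], [0, 0, 0, 0, 0, 0, 0.65], [0, 0, 0, 0, 0, 0, 0.7], [0, 0, 0, 0, 0, 0, 0.7], [0, 0, 0, 0, 0, 0, 0.7]],
  ],
)

```text
time_s: 7.0
tool_pos: [0.629, 0.1728, 0.0557]
tool_rot: [180.0, 0.0, 1.4]
force: [-0.3, 0.5, 0.2]
grip_width: 0.059
grasp_force: 0.0
```

>>> servo_tool(
  series=[
    [[0, 0, -0.05, 0, 0, 0, 0.7], [0, 0, -0.12, 0, 0, 0, 0.7], [0, 0, -0.2, 0, 0, 0, 0.7], [0, 0, -0.3, 0, 0, 0, 0.7], [0, 0, -0.4, 0, 0, 0, 0.7], [0, 0, -0.45, 0, 0, 0, 0.7], [-0.1, 0, -0.45, 0, 0, 0, 0], [-0.2, 0, -0.45, 0, 0, 0, 0], [-0.3, 0, -0.45, 0, 0, 0, 0], [-0.4, 0, -0.45, 0, 0, 0, 0], [-0.45, 0, -0.45, 0, 0, 0, 0], [-0.45, 0, -0.45, 0, 0, 0, 0]],
  ],
)

```text
time_s: 8.0
tool_pos: [0.4913, 0.1701, 0.1912]
tool_rot: [179.9, 0.0, 1.5]
force: [0.9, -0.8, -0.1]
grip_width: 0.0289
grasp_force: 0.0
```

Run:
```python
from h import *
d=cam("side"); W=pts(d); e=cam("top"); V=pts(e)
cv2.imwrite("pics/both4.png",np.hstack([cv2.resize(d["frame"][220:390,90:350,::-1],(390,255)),cv2.resize(e["frame"][130:280,140:370,::-1],(391,255))]))
P=np.vstack([W.reshape(-1,3),V.reshape(-1,3)]); P=P[np.isfinite(P).all(-1)]
def s(x0,x1,y0,y1,z0,z1): 
    Q=P[(P[:,0]>x0)&(P[:,0]<x1)&(P[:,1]>y0)&(P[:,1]<y1)&(P[:,2]>z0)&(P[:,2]<z1)]
    print(len(Q),Q.mean(0).round(3),np.percentile(Q,[3,97],axis=0).round(3).tolist())
s(.59,.67,.12,.22,.068,.084); s(.50,.55,.08,.28,.055,.08)
print(get_obs()["grip_width"]); go([.50,.172,.19],1.5)
```

```text
377 [0.628 0.174 0.075] [[0.614, 0.158, 0.07], [0.643, 0.189, 0.078]]
255 [0.537 0.199 0.072] [[0.529, 0.125, 0.068], [0.549, 0.222, 0.076]]
0.020923044042497826
tool [0.4947 0.1695 0.1915] shift [ 0.018 -0.008  0.005] turn [ 0.    -0.001 -0.001]
```

View pics/both4.png

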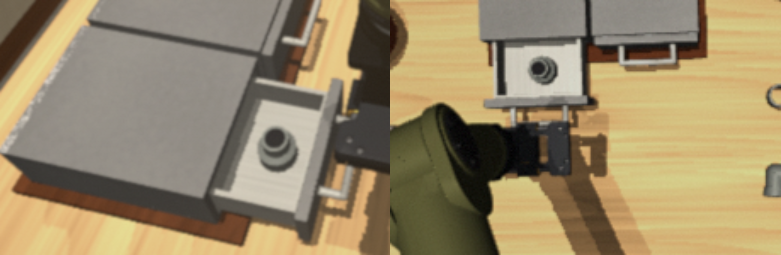

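Both views show the reducer upright mid-bay (side crop (278,145), top crop (543,70)), and the gripper in front of the pull.

>>> servo_tool(
  series=[
    [[-0.02, 0, 0.1, 0, 0, 0, 0], [-0.02, 0, 0.2, 0, 0, 0, 0], [-0.02, 0, 0.3, 0, 0, 0, 0], [-0.02, 0, 0.4, 0, 0, 0, 0], [-0.02, 0, 0.46, 0, 0, 0, 0], [-0.02, 0, 0.47, 0, 0, 0, 0], [-0.02, 0, 0.47, 0, 0, 0, 0]],
  ],
)

```text
time_s: 8.68
tool_pos: [0.4882, 0.1693, 0.0487]
tool_rot: [-180.0, 0.2, 1.3]
force: [0.1, 0.8, 0.8]
grip_width: 0.0003
grasp_force: 0.0
```

>>> servo_tool(
  series=[
    [[0.02, 0, 0, 0, 0, 0, 0], [0.04, 0, 0, 0, 0, 0, 0], [0.06, 0, 0, 0, 0, 0, 0], [0.08, 0, 0, 0, 0, 0, 0], [0.1, 0, 0, 0, 0, 0, 0], [0.12, 0, 0, 0, 0, 0, 0], [0.14, 0, 0, 0, 0, 0, 0], [0.16, 0, 0, 0, 0, 0, 0], [0.18, 0, 0, 0, 0, 0, 0], [0.2, 0, 0, 0, 0, 0, 0], [0.22, 0, 0, 0, 0, 0, 0], [0.24, 0, 0, 0, 0, 0, 0]],
  ],
)

```text
time_s: 9.68
tool_pos: [0.5608, 0.1713, 0.05]
tool_rot: [-180.0, 0.0, 1.4]
force: [-2.4, 0.9, 1.4]
grip_width: 0.0006
grasp_force: 0.8
```

>>> servo_tool(
  series=[
    [[0.015, 0, 0, 0, 0, 0, 0], [0.03, 0, 0, 0, 0, 0, 0], [0.045, 0, 0, 0, 0, 0, 0], [0.06, 0, 0, 0, 0, 0, 0], [0.075, 0, 0, 0, 0, 0, 0], [0.09, 0, 0, 0, 0, 0, 0], [0.105, 0, 0, 0, 0, 0, 0], [0.12, 0, 0, 0, 0, 0, 0], [0.13, 0, 0, 0, 0, 0, 0], [0.14, 0, 0, 0, 0, 0, 0], [0.15, 0, 0, 0, 0, 0, 0], [0.16, 0, 0, 0, 0, 0, 0]],
  ],
)

```text
time_s: 10.68
tool_pos: [0.6061, 0.1724, 0.0499]
tool_rot: [179.9, 0.3, 1.4]
force: [-6.9, 0.0, 4.6]
grip_width: 0.0004
grasp_force: 3.3
```

>>> servo_tool(
  series=[
    [[0.008, 0, 0, 0, 0, 0, 0], [0.016, 0, 0, 0, 0, 0, 0], [0.024, 0, 0, 0, 0, 0, 0], [0.032, 0, 0, 0, 0, 0, 0], [0.04, 0, 0, 0, 0, 0, 0]],
  ],
)

```text
time_s: 11.1
tool_pos: [0.6161, 0.1727, 0.0497]
tool_rot: [179.9, 0.5, 1.4]
force: [-18.6, -1.6, 13.2]
grip_width: 0.0006
grasp_force: 9.4
```

Run:
```python
from h import *
o=get_obs(); print(o["force"],o["tool_pos"])
d=cam("side"); W=pts(d); e=cam("top"); V=pts(e)
cv2.imwrite("pics/both5.png",np.hstack([cv2.resize(d["frame"][160:390,90:350,::-1],(390,345)),cv2.resize(e["frame"][60:240,170:370,::-1],(390,345))]))
P=np.vstack([W.reshape(-1,3),V.reshape(-1,3)]); P=P[np.isfinite(P).all(-1)]
# panel-top strips (z~.092) of both units, and bars
for n,y0,y1 in(("open",.19,.27),("spare",-.10,.07)):
    for z0,z1 in((.083,.096),(.06,.080)):
        Q=P[(P[:,0]>.55)&(P[:,0]<.70)&(P[:,1]>y0)&(P[:,1]<y1)&(P[:,2]>z0)&(P[:,2]<z1)]
        print(n,z0,len(Q),np.percentile(Q,[3,50,97],axis=0).round(3).tolist())
```

```text
[-18.57996432  -1.57516754  13.24757335] [0.61610696 0.1726937  0.04970387]
open 0.083 284 [[0.661, 0.193, 0.084], [0.673, 0.249, 0.093], [0.693, 0.267, 0.095]]
open 0.06 121 [[0.661, 0.249, 0.06], [0.673, 0.264, 0.069], [0.698, 0.267, 0.079]]
spare 0.083 304 [[0.666, -0.096, 0.087], [0.674, -0.017, 0.093], [0.683, 0.065, 0.096]]
spare 0.06 405 [[0.633, -0.066, 0.063], [0.639, -0.027, 0.072], [0.668, 0.031, 0.077]]
```

View pics/both5.png

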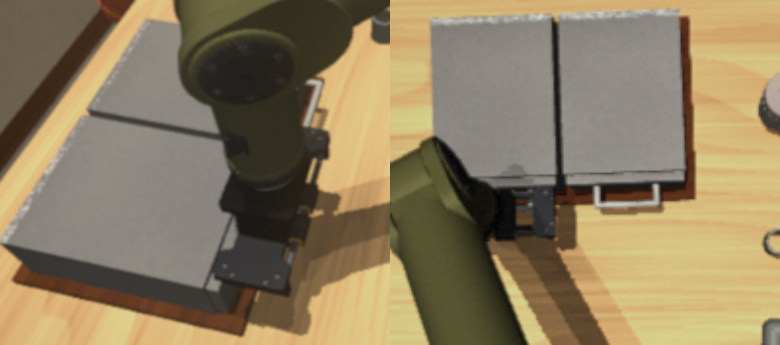

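The views show the drawer closed up to the gripper, nearly flush with the neighbour. I'll push once more a little, then back off and check.

>>> servo_tool(
  series=[
    [[0.005, 0, 0, 0, 0, 0, 0], [0.01, 0, 0, 0, 0, 0, 0], [0.01, 0, 0, 0, 0, 0, 0]],
  ],
)

```text
time_s: 11.45
tool_pos: [0.6161, 0.1727, 0.0497]
tool_rot: [179.8, 0.9, 1.4]
force: [-21.3, -2.6, 15.9]
grip_width: 0.0006
grasp_force: 10.9
```

>>> servo_tool(
  series=[
    [[-0.03, 0, 0, 0, 0, 0, 0], [-0.1, 0, 0, 0, 0, 0, 0], [-0.18, 0, 0, 0, 0, 0, 0], [-0.26, 0, 0, 0, 0, 0, 0], [-0.34, 0, 0, 0, 0, 0, 0], [-0.4, 0, -0.1, 0, 0, 0, 0], [-0.4, 0, -0.2, 0, 0, 0, 0], [-0.4, 0, -0.3, 0, 0, 0, 0], [-0.4, 0.1, -0.4, 0, 0, 0, 0], [-0.4, 0.2, -0.5, 0, 0, 0, 0], [-0.4, 0.3, -0.5, 0, 0, 0, 0], [-0.4, 0.4, -0.5, 0, 0, 0, 0]],
  ],
)

```text
time_s: 12.45
tool_pos: [0.5089, 0.048, 0.2033]
tool_rot: [179.9, -0.5, 1.3]
force: [-0.1, 0.0, 0.1]
grip_width: 0.0005
grasp_force: 0.0
```

>>> servo_tool(
  series=[
    [[0, 0.1, 0, 0, 0, 0, 0], [0, 0.2, 0, 0, 0, 0, 0], [0, 0.3, 0, 0, 0, 0, 0], [0, 0.4, 0, 0, 0, 0, 0], [0, 0.5, 0, 0, 0, 0, 0], [0, 0.5, 0, 0, 0, 0, 0], [0, 0.5, 0, 0, 0, 0, 0]],
  ],
)

```text
time_s: 13.03
tool_pos: [0.5102, -0.1031, 0.2002]
tool_rot: [179.9, -0.1, 1.1]
force: [0.0, 0.1, 0.1]
grip_width: 0.0007
grasp_force: 0.0
```

Run:
```python
from h import *
o=get_obs(); print(o["force"],o["tool_pos"])
d=cam("side"); W=pts(d); e=cam("top"); V=pts(e)
cv2.imwrite("pics/both6.png",np.hstack([cv2.resize(d["frame"][160:390,90:350,::-1],(390,345)),cv2.resize(e["frame"][60:240,170:370,::-1],(390,345))]))
a=np.radians(1.5)
for cn,P in(("side",W),("top",V)):
  P=P.reshape(-1,3);P=P[np.isfinite(P).all(-1)]; X=P[:,0]*np.cos(a)+P[:,1]*np.sin(a)
  for n,y0,y1 in(("open",.08,.26),("spare",-.11,.07)):
    for z0,z1 in((.085,.095),(.066,.078)):
        m=(X>.58)&(X<.70)&(P[:,1]>y0)&(P[:,1]<y1)&(P[:,2]>z0)&(P[:,2]<z1)
        print(cn,n,z0,m.sum(),np.percentile(X[m],[3,10,25,50]).round(4))
```

```text
[0.00455891 0.08696579 0.07762747] [ 0.51018422 -0.10314277  0.20020235]
side open 0.085 873 [0.6673 0.6677 0.6695 0.6741]
side open 0.066 607 [0.6329 0.6339 0.6367 0.6431]
side spare 0.085 519 [0.6674 0.6679 0.6695 0.6741]
side spare 0.066 380 [0.6329 0.6342 0.6369 0.6445]
top open 0.085 273 [0.6662 0.6667 0.6695 0.6734]
top open 0.066 216 [0.6317 0.6327 0.6356 0.641 ]
top spare 0.085 267 [0.6661 0.6667 0.6689 0.6737]
top spare 0.066 194 [0.6315 0.6328 0.635  0.6399]
```

View pics/both6.png

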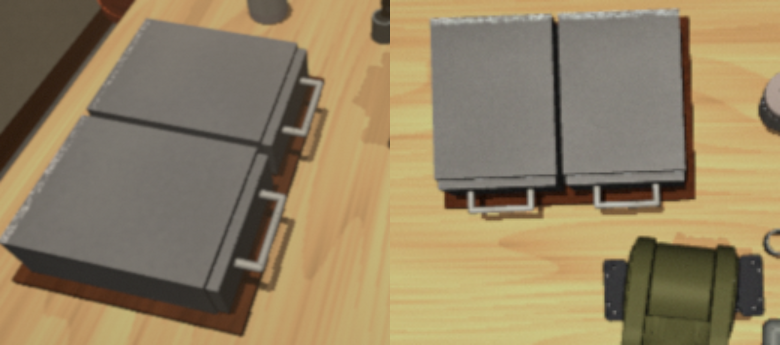

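The views show both drawers shut and flush: panels and pulls match to within 1 mm, and the arm is clear of everything.

```bash
python3 -c "
from cell import env
print(env.sign_off())"
```

```text
the job is handed in; nothing more can be done
None
```

The reducer was placed upright, wide end down, in the open drawer's front bay, the drawer was pushed home flush with its neighbour to within about 1 mm, and the job has been handed in (no verdict was returned).

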